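# Hand in the specimen jar through the one-way flap

### The arm

A 6-joint arm with a two-finger parallel gripper is mounted at the origin on the work surface. World frame = base frame: x ahead of the robot, y to its left, z up, the work surface at z = 0. Lengths are in m, angles in rad, forces in N, time in s.
With the tool pointing down it reaches from about 0.25 to 0.725 m from the base axis. Payload 4 kg.
Tool frame: the origin (TCP) lies at the very end of the fingers, on their centre line; the grasp point (between the pads) lies 19 mm behind it; z points along the fingers, y is the line along which they close (so a half turn about z gives the same grasp; the last joint's range is limited). The gripper opens to 85 mm and grips with 20 to 120 N. Pads are 22 mm wide; open, the fingers measure 114 mm over their backs; the gripper's body (76 mm by 85 mm) begins 54 mm behind the grasp point. The pads swing forward as they close: fully open they stand 13 mm farther back than shut.
Start: joints at [1.162, 0.241, 0.005, 1.335, 0, 1.571], TCP at [0.199, 0.459, 0.231] pointing down, gripper open.
Joint ranges: [-2.72, 2.72], [-1.05, 1.87], [-1.09, 1.28], [-1.99, 2.15], [-1.42, 1.44], [-3.14, 3.14]. Speed limits (rad/s): [2.79, 2.79, 3.14, 3.14, 3.14, 3.14].

### API

Orientations are given as a rotation vector (axis times angle).
In Python, from cell import env gives the robot as it stands. The module is installed in compiled form; this text tells all that it offers.
- The arm moves only by the tool servo_tool, never from a script. Its argument "moves" is a list of rows, each a list of 7 numbers: the turn, a rotation vector about the world's x, y, z normalised to -1 to 1, where 1 is 0.1 rad, then the shift along the world's x, y, z normalised to -1 to 1, where 1 is 0.05 m, then the closure, from -1 (fully open) to 1 (shut), so that 0 is half open. A call has 1 to 20 rows; each row shifts and turns the commanded pose from where the row before left it; what a row does not reach is not made up. A row lasts 1/10 s, in which the tool goes at most 50 mm and 8.59 degrees, less where a joint would pass 70% of its speed; a pose out of reach is approached as far as the arm can. A call with a number of a shift or a turn outside -1 to 1 is refused whole. A call with a gripper value outside its range is refused whole. The fingers move at their own pace and stop on an object; the grip force is fixed at half the most. Time passes only in rows, so rows that do not move let the fingers close. It gives the time, the measured TCP pose, the force, the opening and the grip force at its end, in the units of the state.
- env.sense(): the state, without advancing time (a new reading comes with each control period).
- env.snapshot(name): name is "side" or "top" or "wrist"; returns (picture, depth): 400x640x3 uint8, blue, green, red; 400x640 float32, m along the optical axis (not along the pixel's ray), 0 where there is no reading.
- env.get_calibration(name): a dict with "K" (3x3 intrinsics, pixels), "position" and "orientation" of the camera in the world; the wrist camera has in their place "mount" (4x4, takes a point from camera to tool coordinates, whose origin is the TCP and whose axes are the flange's). Camera axes: x right, y down, z forward; pixel columns grow to the right and rows downward; lengths in m; the calibration is good to about 2 mm. A picture is of the moment at which its call begins: read the wrist's pose just before it. get_calibration takes no time and is no camera call.
- env.sign_off(): hands the job in; it is judged then, once.
The state is a dict: "clock": time; "joint_positions": joint angles; "dq": joint speeds; "joint_torque": joint torques, N m; "eef_pos": TCP position; "ee_rot": TCP orientation; "contact_force": force on the tool from outside, world axes, zero at the start; "torque": the same for the moment, N m; "opening": opening from 0.0 (shut) to 1.0 (fully open); "grip_force": force on a finger pad.
Only numpy, scipy, OpenCV 4.12 (cv2) and the standard library are available. Lean on these libraries where they do the work, as an engineer would, in place of code of your own. Each camera call takes 0.05 s, during which the arm holds its last target. There are 200 camera calls.

### The job

Hand in the loose squat amber jar: stand it in the open end of the white returns lane, in front of the steel spring flap, and push it upright along the lane floor, through the flap and onward, until the flap has swung fully shut behind it. Leave the tall jar standing where it is.

Things in the scene. Friction and masses are not known exactly. Their poses are not given: they have to be found in the camera images.
- squat_jar: The jar to hand in: round amber glass jar, black cap, 50 mm in diameter, 62 mm high, about 0.16 kg, loose on the bench right of the lane (tall jar, slim dropper bottle and it change places). Origin: centre of underside; z up. A twin, already handed in, stands at the lane's closed end, centre 200 mm beyond the flap; it may be bumped.
- tall_jar: Bystander: amber glass jar of the same 50 mm diameter but 105 mm high, standing loose on the bench. Origin: centre of its underside. Not to be shifted or tipped.
- lane: White open-topped lane fixed on the bench. Origin: on the bench, mid-lane, under the shut flap; x the way in (world +y within 0.2 rad), y across, z up. Floor top z = 4 mm; walls 6 mm thick, 72 mm apart, up to z = 45 mm. Open end x = -115, end wall x = +229 mm. Flap at x = 0, z 9 to 51 mm. Set the jar near x = -75 mm, end with it at x = 95 to 140 mm.
- flap (a joint): Dark steel spring flap, 64 mm long, 4 mm thick, upright hinge at lane x = 0, y = +34 mm. 0 rad: shut; to 1.5 rad as it swings inward (lane +x) along the +y wall; never outward. About 1 N opens it, 2 to 3 N wide open; presses the jar to the -y wall. Shuts once the jar's centre is 95 mm past it and the pusher is lifted out upward.
Mind the look-alikes: they are no part of the job. Leave any blue or yellow look-alike of the squat_jar alone.

How it is judged:
On the way, in this order (a step that is already met when the one before it is completed fails the run):
1. the squat jar stands upright in the open end of the lane, in front of the flap (x of squat_jar in the frame of lane between -0.13 and -0.02 m and y of squat_jar in the frame of lane between -0.02 and 0.02 m and z of squat_jar in the frame of lane below 0.014 m and angle between squat_jar's own z axis and vertical below 0.25 rad), for 0.2 s.
2. the jar, low in the lane, is passing through the opened flap (value of joint flap above 0.6 rad and x of squat_jar in the frame of lane between -0.01 and 0.09 m and z of squat_jar in the frame of lane below 0.02 m), for 0.05 s.
At the end, for the whole second after the job is handed in: The squat jar stands upright (within 10 degrees), at rest on the lane floor inside the lane, its centre 70 to 210 mm beyond the flap line, and the flap is shut (within 0.08 rad) (x of squat_jar in the frame of lane between 0.07 and 0.21 m and y of squat_jar in the frame of lane between -0.02 and 0.02 m and z of squat_jar in the frame of lane below 0.014 m and angle between squat_jar's own z axis and vertical below 0.17 rad and linear speed of squat_jar below 0.02 m/s and value of joint flap below 0.08 rad); the robot touches nothing.
It fails at once if the tall jar is shifted more than 30 mm or tipped more than 20 degrees (distance of tall_jar from where it was at the start of the episode above 0.03 m or angle between tall_jar's own z axis and vertical above 0.35 rad).
It also fails if it takes over 53 s, if anything falls off the work surface, if the arm or the gripper's body presses on something with over 40 N, if the wrist force passes 120 N, or if a joint passes its speed limit or range.

## Working session

There is one attempt and no reset: what is moved stays moved. The work goes in short steps, Python scripts to look and compute and a tool call to move; the robot and the scene stay as the last step left them, time stands still between calls to the robot, and variables do not carry over. Pictures are saved under pics/ and viewed, at most 10 in all, crops included, and the job is handed in when it is done.

Besides the shell and the picture viewer there is one more tool, called after "Call:" by a JSON object that holds its "name" and its "arguments", one argument or row to a line. servo_tool: Moves the arm, as the interface text tells. Its arguments: {"type":"object","properties":{"moves":{"type":"array","items":{"type":"array","items":{"type":"number","minimum":-1,"maximum":1}}}},"required":["moves"]}

```bash
mkdir -p pics; cat > h.py <<'E'
import numpy as np, cv2
from cell import env
from scipy.spatial.transform import Rotation as R
def rot(o):
    o=np.array(o,float)
    return o if o.shape==(3,3) else (R.from_quat(o).as_matrix() if o.size==4 else R.from_rotvec(o).as_matrix())
def ray(name,u,v,z):
    c=env.get_calibration(name);K=np.array(c["K"]);d=rot(c["orientation"])@np.linalg.inv(K)@[u,v,1]
    p=np.array(c["position"]);return p+d*(z-p[2])/d[2]
def cloud(name,D):
    c=env.get_calibration(name);K=np.array(c["K"]);v,u=np.mgrid[:400,:640]
    P=np.stack([(u-K[0,2])/K[0,0]*D,(v-K[1,2])/K[1,1]*D,D],-1)
    return P@rot(c["orientation"]).T+np.array(c["position"])
E
python3 - <<'E'
from h import *
for n in("top","side"):
    p,d=env.snapshot(n);cv2.imwrite(f"pics/{n}.png",p);np.save(n+".npy",d);print(n,env.get_calibration(n))
print(env.sense())
E
```

```text
top {'K': array([[384.92792567,   0.        , 319.63036544],
       [  0.        , 384.92792567, 198.79537576],
       [  0.        ,   0.        ,   1.        ]]), 'position': array([ 0.45958028, -0.14907749,  0.79711308]), 'orientation': array([-2.14090108,  2.17830465, -0.05337802])}
side {'K': array([[425.53108234,   0.        , 324.24986573],
       [  0.        , 425.53108234, 202.80757741],
       [  0.        ,   0.        ,   1.        ]]), 'position': array([ 0.26992968, -0.76632284,  0.68420833]), 'orientation': array([-2.28222784,  0.47130726, -0.1985696 ])}
{'clock': 0.1, 'joint_positions': array([1.16198537e+00, 2.41331991e-01, 3.89324590e-03, 1.33519420e+00,
       1.40093593e-05, 1.57081579e+00]), 'dq': array([ 0.00078008, -0.00080369,  0.003006  , -0.00058267,  0.00070563,
       -0.00021262]), 'joint_torque': array([-1.74292149e-03, -3.73138690e+01,  2.53009844e+01,  1.08652280e-02,
       -7.09063988e-05,  5.42869344e-06]), 'eef_pos': array([0.19853811, 0.45829725, 0.23051788]), 'ee_rot': array([-6.37647597e-01, -3.07580455e+00,  2.82008403e-03]), 'contact_force': array([-0.05670175, -0.38047807, -0.81380476]), 'torque': array([ 0.01889059, -0.00686379,  0.00158517]), 'grip_force': 0.0, 'opening': 1.002997233681413}
```

View pics/top.png

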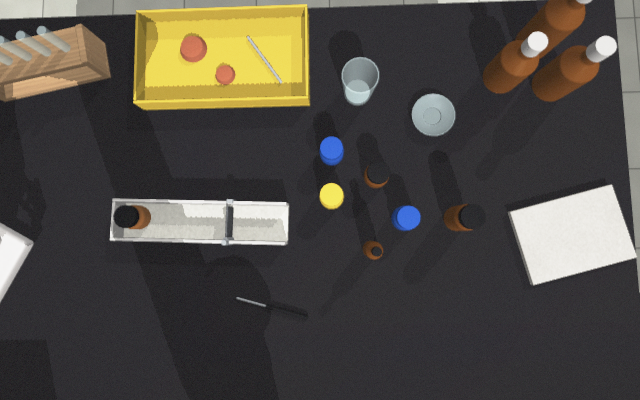

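View pics/side.png

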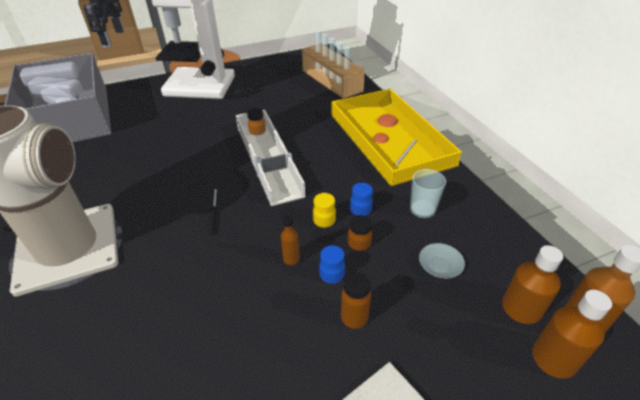

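The top view (up = +x, left = +y) shows the lane from (110,220) to (288,225) with its flap at (229,222). The squat jar is at (376,176), the tall jar at (462,217) and the dropper at (373,250). The look-alikes are blue at (331,150) and (407,217), and yellow at (331,196). The side view agrees, with the squat jar at (360,235).

```bash
python3 - <<'E'
from h import *
p=cv2.imread("pics/top.png");d=np.load("top.npy");P=cloud("top",d)
for n,u,v in [("squat",376,176),("tall",462,217),("drop",373,250),("b1",331,150),("b2",407,217),("y",331,196),("twin",128,217)]:
    m=np.zeros(d.shape,bool);m[v-20:v+20,u-24:u+24]=1
    q=P[m&(d>0)&(P[...,2]>.052 if n=="twin" else (d>0)&m&(P[...,2]>.012))]
    top=q[:,2].max();t=q[q[:,2]>np.percentile(q[:,2],98)-.008]
    (c,r)=cv2.minEnclosingCircle((t[:,:2]*1000).astype(np.float32))
    print(n,len(q),top.round(3),t.mean(0).round(4),np.round(c,1),round(r,1))
hsv=cv2.cvtColor(p,cv2.COLOR_BGR2HSV)
w=((hsv[...,1]<50)&(hsv[...,2]>120)).astype(np.uint8);w[:190]=0;w[255:]=0;w[:,:100]=0;w[:,300:]=0
w=cv2.morphologyEx(w,cv2.MORPH_CLOSE,np.ones((35,35)));c=max(cv2.findContours(w,0,2)[0],key=cv2.contourArea)
b=cv2.boxPoints(cv2.minAreaRect(c));print(b)
m=np.zeros(d.shape,bool);m[190:255,100:300]=1
q=P[m&(abs(P[...,2]-.045)<.006)];print(len(q))
for x in b:print(x,ray("top",*x,.045).round(4))
r=cv2.minAreaRect((q[:,:2]*1000).astype(np.float32));print(r,cv2.boxPoints(r))
s=np.array([ray("side",360,y,.062) for y in (226,)]);print(s)
# squat by side: black cap
E
python3 - <<'E'
import cv2
cv2.imwrite('pics/z.png',cv2.resize(cv2.imread('pics/top.png')[140:260,100:300],None,fx=4,fy=4,interpolation=2))
E
```

```text
squat 546 0.066 [ 0.5742 -0.2358  0.0617] [ 574.5 -236.1] 22.1
tall 914 0.109 [ 0.4841 -0.3946  0.1046] [ 484.3 -395.1] 22.6
drop 294 0.122 [ 0.4254 -0.222   0.1197] [ 425.4 -222.2] 8.7
b1 551 0.066 [ 0.6236 -0.146   0.0615] [ 623.8 -146.2] 22.5
b2 569 0.065 [ 0.4861 -0.2895  0.0616] [ 486.3 -290. ] 22.5
y 503 0.066 [ 0.5325 -0.1442  0.0616] [ 532.7 -144.3] 22.4
twin 475 0.069 [0.4971 0.2562 0.0655] [497.2 257. ] 22.7
[[108.95583 243.99075]
 [109.36358 197.9147 ]
 [288.20798 199.4974 ]
 [287.80023 245.57346]]
1408
[108.95583 243.99075] [0.4427 0.2975 0.045 ]
[109.36358 197.9147 ] [0.5345 0.2996 0.045 ]
[288.20798 199.4974 ] [ 0.5246 -0.06    0.045 ]
[287.80023 245.57346] [ 0.4345 -0.0585  0.045 ]
((485.4236755371094, 122.00096130371094), (349.68450927734375, 88.77787780761719), 88.40098571777344) [[436.17316  -51.53456 ]
 [524.9165   -54.011856]
 [534.6742   295.5365  ]
 [445.93085  298.0138  ]]
[[ 0.56928785 -0.24491642  0.062     ]]
```

View pics/z.png

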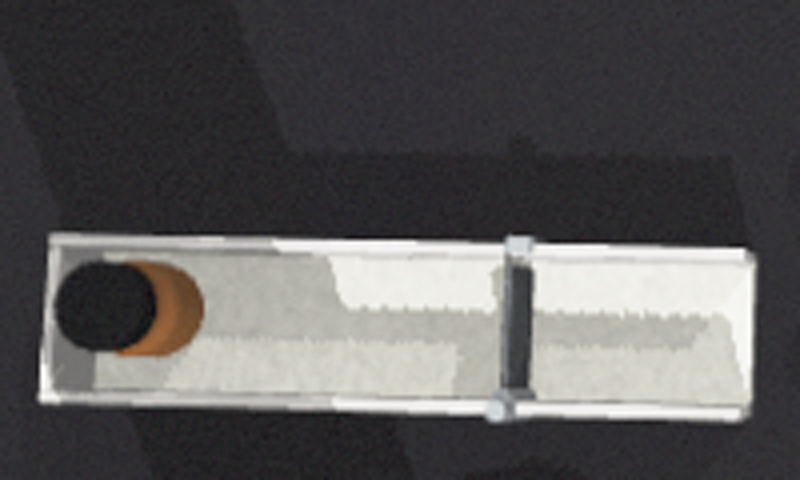

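The zoom shows the lane's flap line near x=517/4+100=229 px, its hinge on the lower (small world x) side, and the twin at the closed end. The lane frame's origin is about (0.484, 0.060), yawed about 0.028 rad towards +x. I will close the fingers along the lane for both the grasp and the placing.

```bash
cat >> h.py <<'E'
def goal(x,y,z,a):
    "rows needed to bring TCP to x,y,z, closing axis at angle a from world +x, tool down"
    s=env.sense();M=rot(s["ee_rot"])
    best=None
    for k in (a,a+np.pi):
        Y=np.array([np.cos(k),np.sin(k),0]);Z=np.array([0,0,-1]);T=np.stack([np.cross(Y,Z),Y,Z],1)
        r=R.from_matrix(T@M.T).as_rotvec()
        if best is None or np.linalg.norm(r)<np.linalg.norm(best):best=r
    print("t",s["clock"],"pos",s["eef_pos"].round(4),"turn/0.1",(best/.1).round(2),"shift/0.05",((np.array([x,y,z])-s["eef_pos"])/.05).round(2),"op",round(s["opening"],2),s["contact_force"].round(1))
E
python3 -c "
from h import *
print(rot(env.sense()['ee_rot']).round(3),env.get_calibration('wrist'))
goal(.573,-.237,.2,np.pi/2-.028)"
```

```text
[[-0.918  0.398 -0.001]
 [ 0.398  0.918 -0.002]
 [ 0.    -0.002 -1.   ]] {'K': array([[344.84404872,   0.        , 317.61204159],
       [  0.        , 344.84404872, 195.87151461],
       [  0.        ,   0.        ,   1.        ]]), 'mount': array([[-9.21877326e-04, -9.61291732e-01, -2.75531045e-01,
         6.87628983e-02],
       [ 9.99999563e-01, -9.29212919e-04, -1.03916520e-04,
         2.82648822e-04],
       [-1.56132916e-04, -2.75531020e-01,  9.61292168e-01,
        -1.42051103e-01],
       [ 0.00000000e+00,  0.00000000e+00,  0.00000000e+00,
         1.00000000e+00]])}
t 0.1 pos [0.1985 0.4583 0.2305] turn/0.1 [ 0.02 -0.    3.81] shift/0.05 [  7.49 -13.91  -0.61] op 1.0 [-0.1 -0.4 -0.8]
```

Call:
{"name": "servo_tool", "arguments": {
  "moves": [
    [0,0,0.24,0.47,-0.87,-0.04,-1],
    [0,0,0.24,0.47,-0.87,-0.04,-1],
    [0,0,0.24,0.47,-0.87,-0.04,-1],
    [0,0,0.24,0.47,-0.87,-0.04,-1],
    [0,0,0.24,0.47,-0.87,-0.04,-1],
    [0,0,0.24,0.47,-0.87,-0.04,-1],
    [0,0,0.24,0.47,-0.87,-0.04,-1],
    [0,0,0.24,0.47,-0.87,-0.04,-1],
    [0,0,0.24,0.47,-0.87,-0.04,-1],
    [0,0,0.24,0.47,-0.87,-0.04,-1],
    [0,0,0.24,0.47,-0.87,-0.04,-1],
    [0,0,0.24,0.47,-0.87,-0.04,-1],
    [0,0,0.24,0.47,-0.87,-0.04,-1],
    [0,0,0.24,0.47,-0.87,-0.04,-1],
    [0,0,0.24,0.47,-0.87,-0.04,-1],
    [0,0,0.24,0.47,-0.87,-0.04,-1],
    [0,0,0,0,0,0,-1],
    [0,0,0,0,0,0,-1]
  ]
}}

```text
clock: 1.9
eef_pos: [0.5742, -0.238, 0.1972]
ee_rot: [-0.042, -3.138, -0.003]
contact_force: [-0.3, 0.6, 0.0]
opening: 0.998
grip_force: 0.0
```

```bash
cat >> h.py <<'E'
def wrist(f):
    s=env.sense();p,d=env.snapshot("wrist");cv2.imwrite(f,p)
    c=env.get_calibration("wrist");K=np.array(c["K"]);m=np.array(c["mount"])
    v,u=np.mgrid[:400,:640];C=np.stack([(u-K[0,2])/K[0,0]*d,(v-K[1,2])/K[1,1]*d,d],-1)
    M=rot(s["ee_rot"]);return p,d,(C@m[:3,:3].T+m[:3,3])@M.T+s["eef_pos"]
E
python3 - <<'E'
from h import *
p,d,P=wrist("pics/w1.png")
m=(d>0)&(abs(P[...,0]-.573)<.04)&(abs(P[...,1]+.237)<.04)&(abs(P[...,2]-.06)<.012)
q=P[m];print(len(q),q.mean(0),cv2.minEnclosingCircle((q[:,:2]*1000).astype(np.float32)),np.percentile(q,[2,98],axis=0))
goal(.573,-.237,.02,np.pi/2-.028)
E
```

```text
2254 [ 0.57440025 -0.23551244  0.06096868] ((575.6849365234375, -235.46005249023438), 22.427343368530273) [[ 0.55447879 -0.25540416  0.05297297]
 [ 0.59519929 -0.21535687  0.06272374]]
t 1.95 pos [ 0.574  -0.237   0.1981] turn/0.1 [-0.01 -0.02 -0.02] shift/0.05 [-0.02 -0.   -3.56] op 1.0 [-0.6  0.7 -0.3]
```

View pics/w1.png

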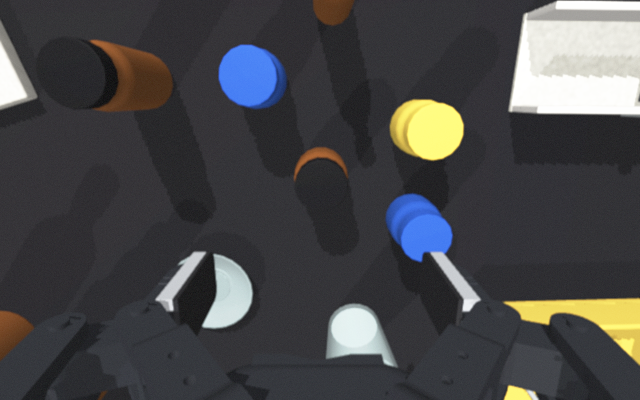

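The wrist view shows the squat jar at (320,175), centred between the open fingers at (0.575, -0.2355), with its neighbours clear of them. I will go down and grip it.

Call:
{"name": "servo_tool", "arguments": {
  "moves": [
    [0,0,0,0.02,0.03,-0.6,-1],
    [0,0,0,0,0,-0.6,-1],
    [0,0,0,0,0,-0.6,-1],
    [0,0,0,0,0,-0.6,-1],
    [0,0,0,0,0,-0.5,-1],
    [0,0,0,0,0,-0.4,-1],
    [0,0,0,0,0,-0.26,-1],
    [0,0,0,0,0,0,-1],
    [0,0,0,0,0,0,1],
    [0,0,0,0,0,0,1],
    [0,0,0,0,0,0,1],
    [0,0,0,0,0,0,1],
    [0,0,0,0,0,0,1],
    [0,0,0,0,0,0,1],
    [0,0,0,0,0,0,1],
    [0,0,0,0,0,0,1]
  ]
}}

```text
clock: 3.55
eef_pos: [0.5771, -0.236, 0.0236]
ee_rot: [0.039, 3.138, -0.001]
contact_force: [0.1, 1.8, 5.6]
opening: 0.541
grip_force: 61.7
```

Call:
{"name": "servo_tool", "arguments": {
  "moves": [
    [0,0,0,0,0,0.4,1],
    [0,0,0,0,0,0.6,1],
    [0,0,0,0,0,0.8,1],
    [0,0,0,0,0,0.7,1],
    [0,0,0,-0.2,0.5,0.3,1],
    [0,0,0,-0.3,0.7,0,1],
    [0,0,0,-0.3,0.7,0,1],
    [0,0,0,-0.3,0.7,0,1],
    [0,0,0,-0.3,0.7,0,1],
    [0,0,0,-0.3,0.6,0,1],
    [0,0,0,-0.2,0.5,0,1],
    [0,0,0,0,0,0,1],
    [0,0,0,0,0,0,1]
  ]
}}

```text
clock: 4.85
eef_pos: [0.481, -0.0155, 0.1619]
ee_rot: [0.037, 3.14, -0.001]
contact_force: [1.3, -1.2, -0.4]
opening: 0.548
grip_force: 62.3
```

```bash
python3 - <<'E'
from h import *
p,d,P=wrist("pics/w2.png")
hsv=cv2.cvtColor(p,cv2.COLOR_BGR2HSV)
m=(d>0)&(hsv[...,1]<60)&(hsv[...,2]>110)&(abs(P[...,2]-.044)<.007)&(P[...,0]<.56)&(P[...,1]>-.1)&(P[...,0]>.4)
q=P[m]
for y in np.arange(-.06,.22,.02):
    t=q[abs(q[:,1]-y)<.01];
    if len(t)>5:
        a=t[t[:,0]<.484,0];b=t[t[:,0]>.484,0];print(y.round(3),len(a),a.mean().round(4) if len(a) else '',len(b),b.mean().round(4) if len(b) else '')
print(np.percentile(q[:,1],[0.5,1,99]))
f=P[(d>0)&(hsv[...,2]<110)&(abs(P[...,2]-.048)<.006)&(abs(P[...,0]-.484)<.03)&(abs(P[...,1]-.06)<.04)]
print("flap",len(f),f.mean(0) if len(f) else '')
j=P[(d>0)&(abs(P[...,0]-.482)<.035)&(abs(P[...,1]+.015)<.035)&(P[...,2]>.12)];print("jar",len(j),np.percentile(j,[2,50,98],axis=0).round(4) if len(j) else '')
goal(.482,-.015,.03,np.pi/2-.028)
E
```

```text
-0.06 8 0.4414 0 
-0.04 242 0.4413 0 
-0.02 235 0.4422 0 
0.0 236 0.4429 0 
0.02 241 0.4435 50 0.5209
0.04 240 0.4446 233 0.5217
0.06 324 0.455 505 0.516
0.08 174 0.446 237 0.5232
0.1 240 0.4469 236 0.524
0.12 239 0.4474 249 0.5249
0.14 234 0.4485 239 0.5256
0.16 238 0.4491 237 0.5264
0.18 240 0.4498 241 0.5273
0.2 241 0.4508 238 0.5278
0.22 199 0.4513 234 0.5287
[-0.04806083 -0.04535409  0.2402572 ]
flap 283 [0.48121197 0.06076362 0.04670776]
jar 37917 [[ 0.4569 -0.0451  0.1578]
 [ 0.4696 -0.0153  0.2006]
 [ 0.496   0.0152  0.2547]]
t 4.9 pos [ 0.4813 -0.016   0.1618] turn/0.1 [ 0.01  0.01 -0.03] shift/0.05 [ 0.01  0.02 -2.64] op 0.55 [-1.1 -0.7 -1.2]
```

View pics/w2.png

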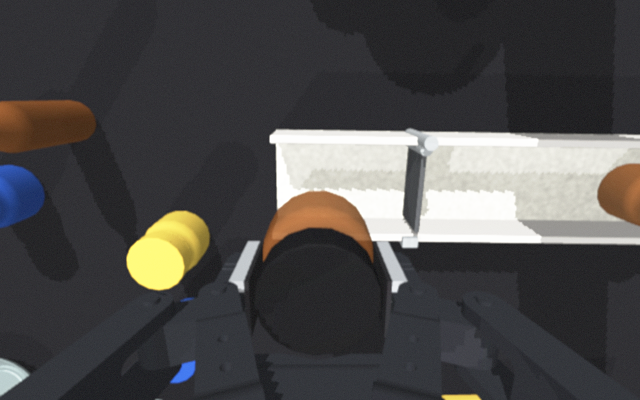

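The wrist view shows the jar upright in the grip at (320,290), over the open end of the lane. The flap is at (415,180). The lane centre line is x = 0.4855 + 0.039·(y−0.1), and the jar is about 77 mm in front of the flap. I will lower it.

Call:
{"name": "servo_tool", "arguments": {
  "moves": [
    [0,0,0,0,0,-0.5,1],
    [0,0,0,0,0,-0.5,1],
    [0,0,0,0,0,-0.5,1],
    [0,0,0,0,0,-0.4,1],
    [0,0,0,0,0,-0.3,1],
    [0,0,0,0,0,-0.2,1],
    [0,0,0,0,0,-0.15,1],
    [0,0,0,0,0,-0.1,1],
    [0,0,0,0,0,0,1],
    [0,0,0,0,0,0,1]
  ]
}}

```text
clock: 5.9
eef_pos: [0.4813, -0.0158, 0.0293]
ee_rot: [0.039, 3.14, -0.0]
contact_force: [0.1, -0.1, -1.5]
opening: 0.543
grip_force: 62.3
```

Call:
{"name": "servo_tool", "arguments": {
  "moves": [
    [0,0,0,0,0,-0.03,1],
    [0,0,0,0,0,0,1],
    [0,0,0,0,0,0,-0.7],
    [0,0,0,0,0,0,-0.7],
    [0,0,0,0,0,0,-0.7],
    [0,0,0,0,0,0,-0.7],
    [0,0,0,0,0,0,-0.7],
    [0,0,0,0,0,0.3,-0.7],
    [0,0,0,0,0,0.5,-0.7],
    [0,0,0,0,0,0.7,-0.7],
    [0,0,0,0,0,0.7,-0.7],
    [0,0,0,-0.02,-0.5,0,1],
    [0,0,0,-0.03,-0.8,0,1],
    [0,0,0,0,0,0,1],
    [0,0,0,0,0,0,1],
    [0,0,0,0,0,0,1]
  ]
}}

```text
clock: 7.5
eef_pos: [0.478, -0.0803, 0.1371]
ee_rot: [-0.039, -3.141, -0.001]
contact_force: [-0.7, -0.5, -0.5]
opening: 0.006
grip_force: 0.0
```

```bash
python3 - <<'E'
from h import *
p,d,P=wrist("pics/w3.png")
m=(d>0)&(abs(P[...,0]-.481)<.035)&(abs(P[...,1]+.016)<.035)&(abs(P[...,2]-.065)<.007)
q=P[m];print(len(q),q[:,2].max(),cv2.minEnclosingCircle((q[:,:2]*1000).astype(np.float32)))
goal(.4785,-.083,.026,np.pi/2-.039)
E
```

```text
3625 0.06737890578391573 ((479.8401794433594, -16.062772750854492), 22.485397338867188)
t 7.55 pos [ 0.4781 -0.08    0.1371] turn/0.1 [-0.   -0.01 -0.15] shift/0.05 [ 0.01 -0.06 -2.22] op 0.0 [-0.1 -0.1  0.5]
```

View pics/w3.png

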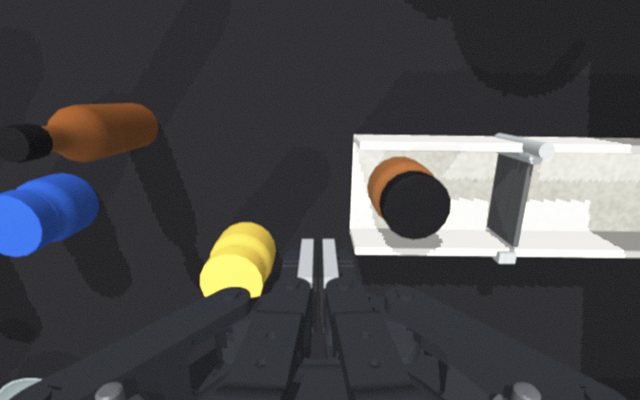

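The wrist view shows the jar upright in the lane at (410,200), centred and in front of the shut flap at (510,195). The closed fingers are behind it at (318,260). I will lower them and start pushing.

Call:
{"name": "servo_tool", "arguments": {
  "moves": [
    [0,0,-0.1,0,-0.06,-0.4,1],
    [0,0,0,0,0,-0.5,1],
    [0,0,0,0,0,-0.5,1],
    [0,0,0,0,0,-0.4,1],
    [0,0,0,0,0,-0.3,1],
    [0,0,0,0,0,-0.16,1],
    [0,0,0,0,0,0,1],
    [0,0,0,0,0.05,0,1],
    [0,0,0,0.006,0.1,0,1],
    [0,0,0,0.006,0.1,0,1],
    [0,0,0,0.006,0.1,0,1],
    [0,0,0,0.006,0.1,0,1],
    [0,0,0,0.006,0.1,0,1],
    [0,0,0,0.006,0.1,0,1],
    [0,0,0,0.006,0.1,0,1],
    [0,0,0,0.006,0.1,0,1],
    [0,0,0,0.006,0.1,0,1],
    [0,0,0,0.006,0.1,0,1]
  ]
}}

```text
clock: 9.35
eef_pos: [0.487, -0.0371, 0.0297]
ee_rot: [0.061, 3.128, -0.021]
contact_force: [-2.0, -14.8, 24.4]
opening: -0.005
grip_force: 16.0
```

Something is pushing up on the tool with 24 N, so I will stop and look.

```bash
python3 - <<'E'
from h import *
goal(.48,-.04,.024,np.pi/2-.039)
p,d=env.snapshot("side");w,_,P=wrist("pics/x.png")
a=cv2.resize(p[80:300,180:440],(520,440));b=cv2.resize(w,(704,440))[:, 300:580]
cv2.imwrite("pics/s4.png",np.hstack([a,b]))
E
```

```text
t 9.35 pos [ 0.487  -0.0371  0.0297] turn/0.1 [ 0.14  0.13 -0.  ] shift/0.05 [-0.14 -0.06 -0.11] op -0.0 [ -2.  -14.8  24.4]
```

View pics/s4.png

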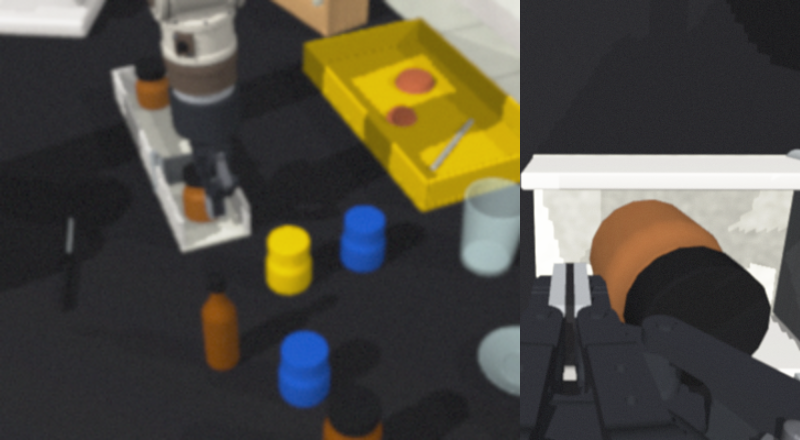

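The side crop shows the gripper leaning onto the jar. The wrist crop shows the jar at (650,260) tilted, with the finger linkage at (690,340) pressing on its cap. I will lift off, check the jar, and push with the gripper turned a quarter turn so the linkage spreads across the lane.

Call:
{"name": "servo_tool", "arguments": {
  "moves": [
    [0,0,0,0,-0.1,0.1,1],
    [0,0,0,0,-0.1,0.2,1],
    [0,0,0,0,-0.1,0.4,1],
    [0,0,0,0,-0.2,0.6,1],
    [0,0,0,0,-0.3,0.6,1],
    [0,0,0,0,-0.3,0.4,1],
    [0,0,0,0,0,0,1],
    [0,0,0,0,0,0,1]
  ]
}}

```text
clock: 10.25
eef_pos: [0.481, -0.0859, 0.1391]
ee_rot: [-0.055, -3.141, -0.001]
contact_force: [0.3, -0.9, 0.1]
opening: 0.002
grip_force: 0.0
```

```bash
python3 - <<'E'
from h import *
p,d,P=wrist("pics/w5.png")
m=(d>0)&(abs(P[...,0]-.481)<.035)&(abs(P[...,1])<.055)&(abs(P[...,2]-.065)<.007)
q=P[m];print(len(q),q[:,2].max(),cv2.minEnclosingCircle((q[:,:2]*1000).astype(np.float32)),q.mean(0))
goal(.4785,-.083,.03,-.039)
E
```

```text
3626 0.06756907343083789 ((481.1040954589844, -3.889625072479248), 22.594635009765625) [ 0.47982997 -0.00493601  0.06512751]
t 10.3 pos [ 0.4803 -0.0856  0.1382] turn/0.1 [ 1.000e-02 -2.000e-02  1.566e+01] shift/0.05 [-0.04  0.05 -2.16] op 0.0 [ 0.1  0.5 -1.3]
```

View pics/w5.png

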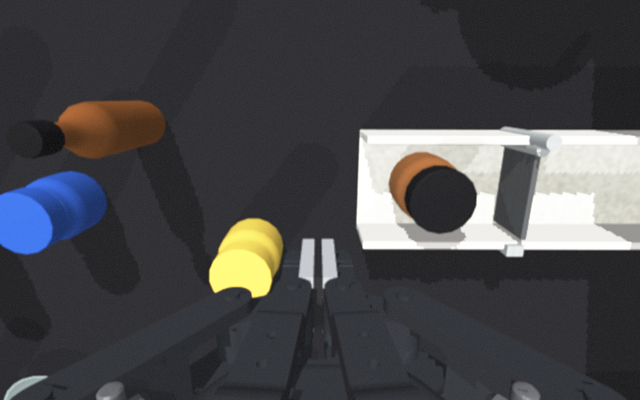

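The jar is still upright at (435,190), about 65 mm in front of the shut flap at (515,190). I will turn the gripper a quarter turn.

Call:
{"name": "servo_tool", "arguments": {
  "moves": [
    [0,0,0.98,0,0,0,1],
    [0,0,0.98,0,0,0,1],
    [0,0,0.98,0,0,0,1],
    [0,0,0.98,0,0,0,1],
    [0,0,0.98,0,0,0,1],
    [0,0,0.98,0,0,0,1],
    [0,0,0.98,0,0,0,1],
    [0,0,0.98,0,0,0,1],
    [0,0,0.98,0,0,0,1],
    [0,0,0.98,0,0,0,1],
    [0,0,0.98,0,0,0,1],
    [0,0,0.98,0,0,0,1],
    [0,0,0.98,0,0,0,1],
    [0,0,0.98,0,0,0,1],
    [0,0,0.98,0,0,0,1],
    [0,0,0.98,0,0,0,1],
    [0,0,0,0,0,0,1],
    [0,0,0,0,0,0,1]
  ]
}}

```text
clock: 12.1
eef_pos: [0.4803, -0.0855, 0.1381]
ee_rot: [2.177, -2.263, -0.004]
contact_force: [0.8, 0.2, 0.9]
opening: 0.002
grip_force: 0.0
```

```bash
python3 -c "
from h import *
goal(.480,-.080,.03,-.039)"
```

```text
t 12.1 pos [ 0.4803 -0.0855  0.1381] turn/0.1 [-0.01 -0.03 -0.  ] shift/0.05 [-0.01  0.11 -2.16] op 0.0 [0.8 0.2 0.9]
```

Call:
{"name": "servo_tool", "arguments": {
  "moves": [
    [0,0,0,0,0.05,-0.4,1],
    [0,0,0,0,0.05,-0.5,1],
    [0,0,0,0,0,-0.5,1],
    [0,0,0,0,0,-0.4,1],
    [0,0,0,0,0,-0.25,1],
    [0,0,0,0,0,-0.11,1],
    [0,0,0,0,0,0,1],
    [0,0,0,0.005,0.1,0,1],
    [0,0,0,0.005,0.1,0,1],
    [0,0,0,0.005,0.1,0,1],
    [0,0,0,0.005,0.1,0,1],
    [0,0,0,0.005,0.1,0,1],
    [0,0,0,0.005,0.1,0,1],
    [0,0,0,0.005,0.1,0,1],
    [0,0,0,0.005,0.1,0,1],
    [0,0,0,0.005,0.1,0,1]
  ]
}}

```text
clock: 13.7
eef_pos: [0.4836, -0.0362, 0.0313]
ee_rot: [2.179, -2.263, 0.001]
contact_force: [0.9, -0.6, 0.5]
opening: 0.003
grip_force: 0.8
```

Call:
{"name": "servo_tool", "arguments": {
  "moves": [
    [0,0,0,0.004,0.1,0,1],
    [0,0,0,0.004,0.1,0,1],
    [0,0,0,0.004,0.1,0,1],
    [0,0,0,0.004,0.1,0,1],
    [0,0,0,0.004,0.1,0,1],
    [0,0,0,0.004,0.1,0,1],
    [0,0,0,0.004,0.1,0,1],
    [0,0,0,0.004,0.1,0,1],
    [0,0,0,0.004,0.1,0,1],
    [0,0,0,0.004,0.1,0,1]
  ]
}}

```text
clock: 14.7
eef_pos: [0.4858, 0.0137, 0.0314]
ee_rot: [2.179, -2.263, 0.002]
contact_force: [2.4, -5.3, -0.1]
opening: 0.001
grip_force: 2.6
```

```bash
python3 - <<'E'
from h import *
p,d=env.snapshot("side");w,_,P=wrist("pics/x.png")
a=cv2.resize(p[80:260,200:380],(440,440));b=cv2.resize(w,(704,440))[:, 172:532]
cv2.imwrite("pics/s6.png",np.hstack([a,b]))
E
```

```text
(no output)
```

View pics/s6.png

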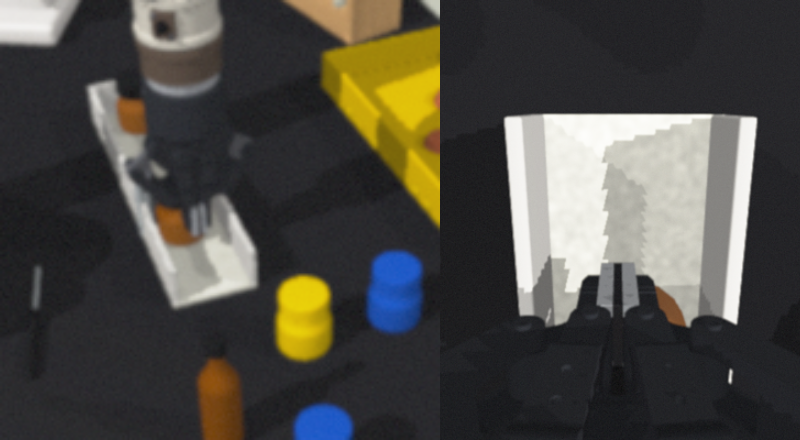

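The side crop shows the jar upright in the lane ahead of the fingers, at (180,220). The wrist crop shows it peeping out at (670,305), towards the hinge side of the pusher. I will back off slightly, shift the pusher 7 mm that way and go on.

Call:
{"name": "servo_tool", "arguments": {
  "moves": [
    [0,0,0,0,-0.15,0,1],
    [0,0,0,-0.1,-0.05,0,1],
    [0,0,0,-0.04,0,0,1],
    [0,0,0,0.004,0.1,0,1],
    [0,0,0,0.004,0.1,0,1],
    [0,0,0,0.004,0.1,0,1],
    [0,0,0,0.004,0.1,0,1],
    [0,0,0,0.004,0.1,0,1],
    [0,0,0,0.004,0.1,0,1],
    [0,0,0,0.004,0.1,0,1],
    [0,0,0,0.004,0.1,0,1]
  ]
}}

```text
clock: 15.9
eef_pos: [0.4894, 0.0416, 0.0345]
ee_rot: [-2.171, 2.259, -0.028]
contact_force: [14.2, -14.1, 4.0]
opening: -0.003
grip_force: 9.1
```

```bash
cat > jar.py <<'E'
from h import *
s=env.sense();print(s["eef_pos"].round(4),s["contact_force"].round(1),s["torque"].round(2))
for n in("side","top","wrist"):
    if n=="wrist":p,d,P=wrist("pics/x.png")
    else:p,d=env.snapshot(n);P=cloud(n,d);cv2.imwrite(f"pics/j_{n}.png",p)
    h=cv2.cvtColor(p,cv2.COLOR_BGR2HSV)
    L=(d>0)&(P[...,1]<.215)&(P[...,1]>-.06)&(abs(P[...,0]-.484)<.036)
    m=L&(h[...,0]<18)&(h[...,1]>120)&(P[...,2]>.008)
    q=P[m]
    if len(q)>8:print(n,"amber",len(q),np.percentile(q,[3,50,97],axis=0).round(3).tolist())
    f=P[L&(h[...,2]<90)&(P[...,2]>.012)&(P[...,2]<.056)]
    if len(f)>8:print(n,"dark",len(f),np.percentile(f,[3,50,97],axis=0).round(3).tolist())
    c=P[L&(h[...,2]<60)&(abs(P[...,2]-.066)<.004)&(P[...,1]>s["eef_pos"][1]+.012)]
    if len(c)>8:print(n,"cap",len(c),np.percentile(c,[3,50,97],axis=0).round(3).tolist())
E
python3 jar.py
```

```text
[0.4894 0.0416 0.0345] [ 14.2 -14.1   4. ] [-3.   -3.16 -0.08]
side amber 173 [[0.457, 0.048, 0.012], [0.468, 0.055, 0.032], [0.483, 0.067, 0.053]]
side dark 39 [[0.453, 0.034, 0.042], [0.477, 0.047, 0.051], [0.501, 0.106, 0.056]]
side cap 20 [[0.455, 0.061, 0.062], [0.477, 0.082, 0.067], [0.488, 0.094, 0.069]]
wrist amber 1035 [[0.46, 0.036, 0.014], [0.468, 0.053, 0.031], [0.475, 0.059, 0.075]]
wrist dark 674 [[0.455, 0.031, 0.019], [0.489, 0.035, 0.049], [0.503, 0.062, 0.056]]
wrist cap 309 [[0.489, 0.059, 0.063], [0.491, 0.062, 0.068], [0.494, 0.067, 0.07]]
```

The pusher slipped to one side of the jar, which rests against the hinge-side wall at about (0.472, 0.073). I will back off and get squarely behind it.

Call:
{"name": "servo_tool", "arguments": {
  "moves": [
    [0,0,0,0,-0.2,0,1],
    [0,0,0,0,-0.2,0,1],
    [0,0,0,0,-0.2,0,1],
    [0,0,0,0,-0.1,0,1],
    [0,0,0,0,0,0,1],
    [0,0,0,0,0,0,1]
  ]
}}

```text
clock: 16.65
eef_pos: [0.4797, 0.0089, 0.031]
ee_rot: [2.179, -2.263, -0.002]
contact_force: [0.8, -0.4, 0.2]
opening: 0.0
grip_force: 0.0
```

```bash
python3 jar.py; python3 -c "
from h import *
goal(.47,.0,.03,-.039)"
```

```text
[0.4797 0.0089 0.031 ] [ 0.8 -0.4  0.2] [-0.02  0.02  0.02]
side amber 57 [[0.47, 0.002, 0.012], [0.504, 0.04, 0.026], [0.513, 0.057, 0.06]]
side dark 66 [[0.455, 0.001, 0.014], [0.468, 0.058, 0.041], [0.511, 0.076, 0.055]]
wrist amber 218 [[0.48, 0.015, 0.011], [0.483, 0.042, 0.043], [0.509, 0.045, 0.076]]
wrist dark 892 [[0.468, -0.002, 0.038], [0.481, 0.002, 0.049], [0.494, 0.041, 0.056]]
t 16.8 pos [0.48   0.0091 0.0312] turn/0.1 [-0.   -0.   -0.02] shift/0.05 [-0.2  -0.18 -0.02] op 0.0 [-0.1  0.1 -0.4]
```

Call:
{"name": "servo_tool", "arguments": {
  "moves": [
    [0,0,0,0,-0.3,0.2,1],
    [0,0,0,0,-0.4,0.6,1],
    [0,0,0,0,-0.5,0.7,1],
    [0,0,0,0,-0.3,0.6,1],
    [0,0,0,0,-0.1,0.2,1],
    [0,0,0,0,0,0,1]
  ]
}}

```text
clock: 17.4
eef_pos: [0.4814, -0.0716, 0.1477]
ee_rot: [-2.176, 2.262, -0.004]
contact_force: [-0.2, 0.7, -0.4]
opening: 0.001
grip_force: 0.0
```

```bash
python3 - <<'E'
from h import *
p,d=env.snapshot("top");cv2.imwrite("pics/t7.png",p);P=cloud("top",d)
w,dw,W=wrist("pics/w7.png")
for n,p_,d_,Q in(("top",p,d,P),("wrist",w,dw,W)):
    for lo,hi in((.06,.075),(.01,.055)):
        m=(d_>0)&(abs(Q[...,0]-.484)<.034)&(Q[...,1]>.0)&(Q[...,1]<.2)&(Q[...,2]>lo)&(Q[...,2]<hi)
        q=Q[m]
        if len(q)>5:print(n,lo,len(q),np.percentile(q,[2,50,98],axis=0).round(3).tolist(),cv2.minEnclosingCircle((q[:,:2]*1000).astype(np.float32)))
cv2.imwrite("pics/v7.png",np.hstack([cv2.resize(p[180:260,180:300],(540,360)),cv2.resize(w,(576,360))[:,160:416]]))
E
```

```text
wrist 0.06 278 [[0.482, 0.036, 0.061], [0.486, 0.045, 0.065], [0.491, 0.054, 0.067]] ((485.7472229003906, 45.35300064086914), 10.344564437866211)
wrist 0.01 6 [[0.482, 0.039, 0.053], [0.483, 0.039, 0.054], [0.484, 0.041, 0.055]] ((483.027099609375, 39.643592834472656), 1.2874572277069092)
```

View pics/v7.png

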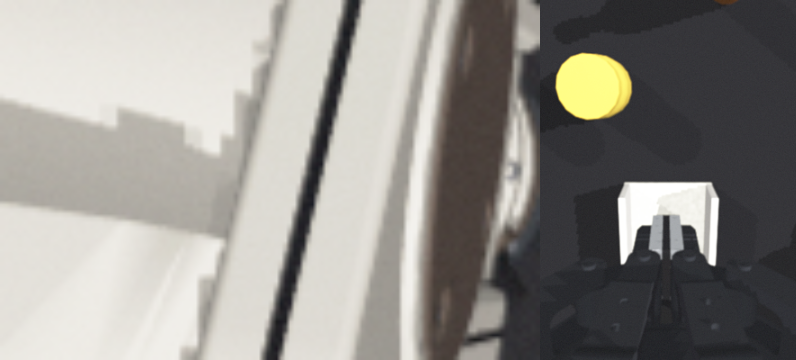

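The last picture shows only the arm over the lane in the top view (270,180), and in the wrist view the fingers at (665,240) hide the jar. I will move the arm aside and measure numerically.

Call:
{"name": "servo_tool", "arguments": {
  "moves": [
    [0,0,0,0.3,-0.3,0.4,1],
    [0,0,0,0.6,-0.4,0.4,1],
    [0,0,0,0.7,-0.5,0.2,1],
    [0,0,0,0.6,-0.3,0,1],
    [0,0,0,0.3,0,0,1],
    [0,0,0,0,0,0,1],
    [0,0,0,0,0,0,1]
  ]
}}

```text
clock: 18.2
eef_pos: [0.6039, -0.145, 0.1937]
ee_rot: [2.179, -2.259, -0.007]
contact_force: [0.3, 0.1, -0.4]
opening: 0.001
grip_force: 0.0
```

```bash
cat > look.py <<'E'
from h import *
for n in("side","top","wrist"):
    if n=="wrist":p,d,Q=wrist("pics/x.png")
    else:p,d=env.snapshot(n);Q=cloud(n,d);cv2.imwrite(f"pics/x_{n}.png",p)
    h=cv2.cvtColor(p,cv2.COLOR_BGR2HSV)
    L=(d>0)&(abs(Q[...,0]-.484)<.036)&(Q[...,1]>-.05)&(Q[...,1]<.226)
    for k,m in(("cap",L&(h[...,2]<70)&(Q[...,2]>.056)&(Q[...,2]<.08)),("amber",L&(h[...,0]<18)&(h[...,1]>110)&(Q[...,2]>.006)),("flap",L&(h[...,1]<80)&(h[...,2]<110)&(Q[...,2]>.02)&(Q[...,2]<.054))):
        q=Q[m]
        if len(q)>8:
            c,r=cv2.minEnclosingCircle((q[:,:2]*1000).astype(np.float32));print(n,k,len(q),np.percentile(q,[3,50,97],axis=0).round(3).tolist(),np.round(c),round(r))
s=env.sense();print(s["clock"],s["eef_pos"].round(4))
E
python3 look.py
```

```text
side cap 184 [[0.474, 0.035, 0.057], [0.492, 0.05, 0.066], [0.512, 0.072, 0.069]] [494.  54.] 21
side amber 279 [[0.472, 0.032, 0.01], [0.487, 0.039, 0.032], [0.511, 0.06, 0.052]] [492.  57.] 27
side flap 85 [[0.454, 0.046, 0.023], [0.466, 0.07, 0.041], [0.515, 0.077, 0.053]] [486.  56.] 33
wrist cap 25 [[0.486, 0.036, 0.056], [0.489, 0.037, 0.058], [0.493, 0.038, 0.062]] [489.  37.] 4
wrist amber 278 [[0.484, 0.033, 0.03], [0.497, 0.036, 0.04], [0.505, 0.041, 0.051]] [494.  40.] 13
wrist flap 13 [[0.484, 0.035, 0.053], [0.49, 0.036, 0.053], [0.495, 0.039, 0.054]] [489.  38.] 6
18.35 [ 0.6039 -0.1454  0.1957]
```

The jar is upright at (0.494, 0.056) against the far (−y) wall, holding the flap slightly open. I will come down squarely behind it.

Call:
{"name": "servo_tool", "arguments": {
  "moves": [
    [0,0,0,-0.3,0.4,0,1],
    [0,0,0,-0.6,0.7,-0.2,1],
    [0,0,0,-0.6,0.8,-0.3,1],
    [0,0,0,-0.5,0.7,-0.3,1],
    [0,0,0,-0.2,0.3,-0.1,1],
    [0,0,0,0,0,0,1],
    [0,0,0,0,0,-0.5,1],
    [0,0,0,0,0,-0.5,1],
    [0,0,0,0,0,-0.5,1],
    [0,0,0,0,0,-0.4,1],
    [0,0,0,0,0,-0.3,1],
    [0,0,0,0,0,-0.2,1],
    [0,0,0,0,0,0,1]
  ]
}}

```text
clock: 19.65
eef_pos: [0.4959, -0.0034, 0.0311]
ee_rot: [2.178, -2.263, -0.002]
contact_force: [-0.7, 0.2, -0.2]
opening: -0.003
grip_force: 0.0
```

Call:
{"name": "servo_tool", "arguments": {
  "moves": [
    [0,0,0,0.004,0.1,0,1],
    [0,0,0,0.004,0.1,0,1],
    [0,0,0,0.004,0.1,0,1],
    [0,0,0,0.004,0.1,0,1],
    [0,0,0,0.004,0.1,0,1],
    [0,0,0,0.004,0.1,0,1],
    [0,0,0,0.004,0.1,0,1],
    [0,0,0,0.004,0.1,0,1]
  ]
}}

```text
clock: 20.45
eef_pos: [0.4987, 0.0369, 0.0323]
ee_rot: [-2.179, 2.263, -0.003]
contact_force: [2.1, -4.6, 2.6]
opening: -0.001
grip_force: 2.5
```

Call:
{"name": "servo_tool", "arguments": {
  "moves": [
    [0,0,0,0.004,0.1,0,1],
    [0,0,0,0.004,0.1,0,1],
    [0,0,0,0.004,0.1,0,1],
    [0,0,0,0.004,0.1,0,1]
  ]
}}

```text
clock: 20.85
eef_pos: [0.5002, 0.0574, 0.0324]
ee_rot: [-2.178, 2.262, -0.003]
contact_force: [2.9, -3.4, 1.4]
opening: -0.005
grip_force: 2.4
```

```bash
python3 look.py
```

```text
side cap 102 [[0.464, 0.044, 0.058], [0.487, 0.062, 0.066], [0.512, 0.103, 0.08]] [493.  74.] 35
side amber 205 [[0.461, 0.064, 0.011], [0.474, 0.07, 0.032], [0.491, 0.088, 0.052]] [479.  81.] 23
side flap 50 [[0.455, 0.046, 0.037], [0.49, 0.052, 0.049], [0.513, 0.12, 0.053]] [489.  86.] 43
top flap 29 [[0.457, 0.046, 0.039], [0.469, 0.06, 0.049], [0.51, 0.109, 0.052]] [486.  81.] 39
wrist cap 2954 [[0.478, 0.044, 0.058], [0.501, 0.05, 0.075], [0.517, 0.08, 0.08]] [485.  57.] 36
wrist amber 1365 [[0.466, 0.051, 0.011], [0.477, 0.067, 0.031], [0.485, 0.074, 0.074]] [485.  67.] 22
wrist flap 1429 [[0.45, 0.046, 0.022], [0.457, 0.062, 0.043], [0.513, 0.102, 0.053]] [482.  79.] 43
21.0 [0.4996 0.0576 0.0322]
```

Jar is passing the flap at about (0.486, 0.09), slightly hinge-side of the pusher. I will re-centre the pusher and continue.

Call:
{"name": "servo_tool", "arguments": {
  "moves": [
    [0,0,0,-0.08,-0.06,0,1],
    [0,0,0,-0.12,0,0,1],
    [0,0,0,0.004,0.1,0,1],
    [0,0,0,0.004,0.1,0,1],
    [0,0,0,0.004,0.1,0,1],
    [0,0,0,0.004,0.1,0,1],
    [0,0,0,0.004,0.1,0,1],
    [0,0,0,0.004,0.1,0,1]
  ]
}}

```text
clock: 21.8
eef_pos: [0.5019, 0.0818, 0.0364]
ee_rot: [-2.165, 2.257, -0.032]
contact_force: [22.7, -10.3, 4.6]
opening: 0.004
grip_force: 12.1
```

```bash
python3 look.py
```

```text
side cap 126 [[0.457, 0.072, 0.057], [0.47, 0.09, 0.066], [0.509, 0.119, 0.079]] [488.  95.] 36
side amber 208 [[0.46, 0.081, 0.014], [0.475, 0.087, 0.035], [0.493, 0.102, 0.055]] [473.  93.] 25
side flap 44 [[0.451, 0.069, 0.041], [0.493, 0.076, 0.051], [0.515, 0.115, 0.054]] [486.  98.] 38
top cap 11 [[0.469, 0.069, 0.06], [0.499, 0.072, 0.075], [0.51, 0.093, 0.079]] [490.  81.] 25
top amber 66 [[0.461, 0.081, 0.015], [0.477, 0.084, 0.028], [0.487, 0.092, 0.043]] [471.  85.] 16
top flap 24 [[0.451, 0.071, 0.038], [0.472, 0.076, 0.05], [0.511, 0.144, 0.053]] [482. 131.] 64
wrist cap 1889 [[0.459, 0.07, 0.057], [0.502, 0.076, 0.07], [0.515, 0.109, 0.08]] [488.  94.] 37
wrist amber 2707 [[0.462, 0.082, 0.015], [0.478, 0.086, 0.037], [0.491, 0.094, 0.051]] [476.  90.] 24
wrist flap 2611 [[0.452, 0.063, 0.022], [0.455, 0.078, 0.044], [0.513, 0.099, 0.053]] [481.  77.] 36
21.95 [0.5023 0.0826 0.0366]
```

The single narrow pusher keeps slipping off the round jar. I will back off and open the fingers about 18 mm, to make a self-centring fork across the lane.

Call:
{"name": "servo_tool", "arguments": {
  "moves": [
    [0,0,0,0,-0.2,0,1],
    [0,0,0,0,-0.2,0,1],
    [0,0,0,0,-0.2,0,1],
    [0,0,0,0,-0.1,0,0.58],
    [0,0,0,0,0,0,0.58],
    [0,0,0,0,0,0,0.58],
    [0,0,0,0,0,0,0.58]
  ]
}}

```text
clock: 22.65
eef_pos: [0.4893, 0.0496, 0.0316]
ee_rot: [2.18, -2.262, -0.002]
contact_force: [-0.9, -0.3, -0.4]
opening: 0.211
grip_force: 0.0
```

```bash
python3 look.py
```

```text
side cap 130 [[0.464, 0.037, 0.057], [0.498, 0.058, 0.067], [0.512, 0.09, 0.079]] [486.  60.] 40
side amber 117 [[0.471, 0.057, 0.011], [0.492, 0.065, 0.028], [0.501, 0.095, 0.056]] [477.  69.] 30
side flap 83 [[0.453, 0.038, 0.024], [0.471, 0.05, 0.044], [0.511, 0.101, 0.054]] [489.  73.] 39
top cap 12 [[0.454, 0.036, 0.072], [0.469, 0.038, 0.077], [0.509, 0.043, 0.079]] [480.  37.] 29
top flap 15 [[0.468, 0.037, 0.036], [0.498, 0.041, 0.042], [0.509, 0.043, 0.053]] [489.  42.] 21
wrist cap 5036 [[0.462, 0.036, 0.057], [0.492, 0.05, 0.068], [0.516, 0.073, 0.079]] [485.  42.] 35
wrist amber 2327 [[0.482, 0.06, 0.011], [0.491, 0.065, 0.036], [0.501, 0.071, 0.051]] [490.  64.] 13
wrist flap 1668 [[0.45, 0.038, 0.022], [0.473, 0.052, 0.043], [0.512, 0.069, 0.054]] [484.  51.] 37
22.8 [0.4898 0.0495 0.0318]
```

Call:
{"name": "servo_tool", "arguments": {
  "moves": [
    [0,0,0,0.004,0.1,0,0.58],
    [0,0,0,0.004,0.1,0,0.58],
    [0,0,0,0.004,0.1,0,0.58],
    [0,0,0,0.004,0.1,0,0.58],
    [0,0,0,0.004,0.1,0,0.58],
    [0,0,0,0.004,0.1,0,0.58]
  ]
}}

```text
clock: 23.4
eef_pos: [0.4911, 0.0794, 0.032]
ee_rot: [2.179, -2.263, 0.0]
contact_force: [2.0, -4.2, 1.7]
opening: 0.214
grip_force: 2.0
```

Call:
{"name": "servo_tool", "arguments": {
  "moves": [
    [0,0,0,0.004,0.1,0,0.58],
    [0,0,0,0.004,0.1,0,0.58],
    [0,0,0,0.004,0.1,0,0.58],
    [0,0,0,0.004,0.1,0,0.58]
  ]
}}

```text
clock: 23.8
eef_pos: [0.4918, 0.0998, 0.0318]
ee_rot: [-2.179, 2.263, 0.001]
contact_force: [0.9, -2.1, 1.1]
opening: 0.207
grip_force: 1.4
```

```bash
python3 look.py
```

```text
side cap 127 [[0.468, 0.087, 0.057], [0.499, 0.111, 0.068], [0.512, 0.144, 0.079]] [486. 116.] 40
side amber 151 [[0.465, 0.107, 0.01], [0.49, 0.112, 0.028], [0.503, 0.129, 0.094]] [478. 109.] 28
side flap 60 [[0.453, 0.08, 0.037], [0.476, 0.094, 0.049], [0.513, 0.14, 0.054]] [468. 144.] 69
top cap 28 [[0.465, 0.086, 0.066], [0.479, 0.089, 0.077], [0.519, 0.094, 0.079]] [492.  93.] 28
top amber 14 [[0.486, 0.108, 0.014], [0.492, 0.109, 0.016], [0.5, 0.11, 0.024]] [493. 110.] 7
top flap 53 [[0.453, 0.069, 0.029], [0.461, 0.092, 0.047], [0.511, 0.105, 0.052]] [482.  81.] 33
wrist cap 5460 [[0.465, 0.087, 0.057], [0.493, 0.105, 0.066], [0.514, 0.123, 0.079]] [486.  95.] 34
wrist amber 2185 [[0.484, 0.109, 0.011], [0.493, 0.111, 0.036], [0.502, 0.116, 0.05]] [493. 109.] 13
wrist flap 4896 [[0.45, 0.067, 0.022], [0.459, 0.092, 0.042], [0.512, 0.115, 0.053]] [476.  96.] 39
23.95 [0.4915 0.1002 0.0317]
```

The fork works: the jar centre is about 33 mm ahead of the TCP and the force is low. I will push the last 50 mm, then lift straight out.

Call:
{"name": "servo_tool", "arguments": {
  "moves": [
    [0,0,0,0.004,0.1,0,0.58],
    [0,0,0,0.004,0.1,0,0.58],
    [0,0,0,0.004,0.1,0,0.58],
    [0,0,0,0.004,0.1,0,0.58],
    [0,0,0,0.004,0.1,0,0.58],
    [0,0,0,0.004,0.1,0,0.58],
    [0,0,0,0.004,0.1,0,0.58],
    [0,0,0,0.004,0.1,0,0.58],
    [0,0,0,0.004,0.1,0,0.58],
    [0,0,0,0.004,0.06,0,0.58],
    [0,0,0,0,0,0,0.58],
    [0,0,0,0,-0.02,0,0.58]
  ]
}}

```text
clock: 25.15
eef_pos: [0.4938, 0.1466, 0.0319]
ee_rot: [-2.18, 2.262, 0.001]
contact_force: [0.1, -0.2, 0.1]
opening: 0.211
grip_force: 0.0
```

Call:
{"name": "servo_tool", "arguments": {
  "moves": [
    [0,0,0,0,0,0.2,0.58],
    [0,0,0,0,0,0.5,0.58],
    [0,0,0,0,0,0.7,0.58],
    [0,0,0,0,0,0.8,0.58],
    [0,0,0,0,0,0.8,0.58],
    [0,0,0,0.4,-0.6,0.2,0.58],
    [0,0,0,0.6,-0.9,0,0.58],
    [0,0,0,0.6,-0.9,0,0.58],
    [0,0,0,0.6,-0.9,0,0.58],
    [0,0,0,0.4,-0.9,0,0.58],
    [0,0,0,0,-0.6,0,0.58],
    [0,0,0,0,0,0,0.58],
    [0,0,0,0,0,0,0.58]
  ]
}}

```text
clock: 26.45
eef_pos: [0.617, -0.0845, 0.1923]
ee_rot: [-2.177, 2.265, 0.001]
contact_force: [0.1, 0.5, -0.3]
opening: 0.212
grip_force: 0.0
```

```bash
python3 look.py
```

```text
side cap 155 [[0.475, 0.158, 0.057], [0.493, 0.172, 0.066], [0.511, 0.196, 0.069]] [494. 179.] 23
side amber 262 [[0.472, 0.155, 0.01], [0.488, 0.162, 0.033], [0.512, 0.196, 0.066]] [494. 178.] 26
side flap 251 [[0.455, 0.058, 0.021], [0.483, 0.061, 0.036], [0.513, 0.065, 0.051]] [485. 121.] 70
wrist amber 47 [[0.496, 0.156, 0.014], [0.505, 0.158, 0.025], [0.51, 0.16, 0.039]] [502. 160.] 8
wrist flap 80 [[0.451, 0.059, 0.02], [0.455, 0.061, 0.029], [0.462, 0.062, 0.045]] [471. 109.] 55
26.6 [ 0.617  -0.0825  0.1924]
```

```bash
python3 -c "
from cell import env
print(env.sign_off())"
```

```text
the job is handed in; nothing more can be done
None
```

I handed the job in, and sign-off gave no verdict: by my last camera measurement the squat jar stands upright about 118 mm beyond the shut flap, I kept the arm away from the tall jar, and the gripper touches nothing (it took three tries to push the jar through).

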